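# Send a shuttle tube along the slide to the grille stop

## Robot

A 6-joint arm with a two-finger parallel gripper is mounted at the origin on the work surface. World frame = base frame: x ahead of the robot, y to its left, z up, the work surface at z = 0. Lengths are in mm, angles in rad, forces in N, time in s.
With the tool pointing down it reaches from about 350 to 775 mm from the base axis. Payload 7.3 kg.
Tool frame: the origin (TCP) lies between the finger pads; the fingertips stand 14 mm ahead of it and the grasp point (between the pads) lies 5 mm behind it; z points along the fingers, y is the line along which they close (so a half turn about z gives the same grasp; the last joint's range is limited). The gripper opens to 92 mm and grips with 3 to 60 N. Pads are 19 mm wide; open, the fingers measure 130 mm over their backs; the gripper's body (75 mm by 190 mm) begins 47 mm behind the grasp point.
Start: joints at [-1.462, 0.342, 1.524, -0, 1.275, -0.146], TCP at [132.349, -508.062, 240.741] pointing down, gripper open.
Joint ranges: [-2.53, 2.53], [-0.77, 2.02], [0.04, 2.7], [-1, 4.14], [0.28, 2.66], [-3.11, 3.11]. Speed limits (rad/s): [2.57, 2.57, 3.14, 3.14, 3.14, 3.14].

## Interface

Orientations are given as [roll, pitch, yaw] about the fixed x, y, z axes, in that order (R = Rz(yaw) Ry(pitch) Rx(roll)).
In Python, from plant import get_obs, cams, close_job gives the robot as it stands. The module is installed in compiled form; this text tells all that it offers.
- The arm moves only by the shell command python3 -m creep 'ROWS'. ROWS is JSON, a list of rows, each an object of numbers: "hand": the opening, from 0 (shut) to 1 (fully open); "tx", "ty", "tz": the shift along the tool's x, y, z in m; "spin": the turn about the tool's z in degrees. In form: [{"hand": .., "tx": .., "ty": .., "tz": .., "spin": ..}, ...]. A call has 1 to 5 rows; each row shifts and turns the commanded pose from where the row before left it, along the tool's axes as they then stand; what a row does not reach is not made up. A row lasts 1/8 s, in which the tool goes at most 62.5 mm and 10.7 degrees, less where a joint would pass 70% of its speed; a pose out of reach is approached as far as the arm can. A call is refused whole if a number of a shift passes 0.0625 or a number of a turn 10.7, either way. A call with a gripper value outside its range is refused whole. The fingers move at their own pace and stop on an object; the grip force is fixed at half the most. Time passes only in rows, so rows that do not move let the fingers close. It gives the time, the measured TCP pose, the force, the opening and the grip force at its end, in the units of the state.
- get_obs(): the state, without advancing time (a new reading comes with each control period).
- cams.capture(name): name is "scene" or "top" or "wrist"; returns a dict with "color" (480x640x3 uint8, red, green, blue), "K" (3x3 intrinsics, pixels), "k1" (the pictures are not rectified: a ray, as slopes to the right and down, at radius r is drawn at 1 + k1 r^2 times it, then the intrinsics apply), "R" (3x3) and "t" (3): a world point X has camera coordinates R X + t. Camera axes: x right, y down, z forward; pixel columns grow to the right and rows downward; lengths in mm; the calibration is good to about 2 mm. A picture is of the moment at which its call begins. There is no depth.
- close_job(): hands the job in; it is judged then, once.
The state is a dict: "time": time; "joint_positions": joint angles; "dq": joint speeds; "tau": joint torques, N m; "tool_pos": TCP position; "tcp_rot": TCP orientation; "contact_force": force on the tool from outside, world axes, zero at the start; "moment": the same for the moment, N m; "grip_width": finger opening in mm; "finger_force": force on a finger pad.
Only numpy, scipy, OpenCV 4.12 (cv2) and the standard library are available. Lean on these libraries where they do the work, as an engineer would, in place of code of your own. Each camera call takes 0.05 s, during which the arm holds its last target. There are 200 camera calls.

## Task

Take the shuttle tube that sticks out of the wooden pigeonhole and lay it gently in the cradle of the slide carrier, where the carrier waits at the white loading end, so that both its ends stick out of the cradle; never drop it. Then push the loaded carrier along its rail until it clicks home in the detent at the green station plate, without running past it. Leave the other two tubes and the steel bottle standing where they are.

Things in the scene. Friction and masses are not known exactly. Their poses are not given: they have to be found in the camera images.
- tube: The shuttle tube to move: white plastic, green end caps and middle band; a plain cylinder 60 mm in diameter, 180 mm long, about 0.13 kg, same at both ends. Origin at its centre, x axis along it. It starts lying in the pigeonhole, axis 38 mm above the table, 75 to 85 mm of it sticking out of the mouth. It rolls on a flat surface.
- pigeonhole: Fixed dark wooden box 92 mm wide, 130 deep, 168 high, closed above the hole, so the gripper can take the tube only near its outer end. Origin on the table at the middle of the mouth; x points into the box: draw the tube out along -x (95 to 105 mm of it is inside). Hole 68 mm wide, roof 80 mm above the table; floor 8 mm thick, going on 30 mm in front of the mouth as a sill.
- rest: Fixed cork rest for putting a tube down, 120 mm (its x) by 76 mm: base 8 mm thick, two ridges along x, tops 16 mm above the table, inner faces 44 mm apart. Origin on the table under its centre. A tube laid along its x axis lies still, axis 38 mm above the table, and can be gripped anywhere along its length.
- rail: Fixed low aluminium rail, 350 mm long (its y), 90 mm wide, 20 mm high, with black end stops 34 mm high. Origin on the table under its middle; y is the way to push, from the white plate beside it (loading end) to the green plate (station). Two steel ridges across it, 19 mm apart, form the detent notch.
- carrier (a joint): Carrier's place along the rail (m), growing along the rail's y, 0 at the loading end stop, 0.21 at the other. Starts at 0 to 0.05 and slides freely (1.5 N friction). A sprung ball under it meets the first ridge at 0.131 (crest 0.1405); this takes about 7 N; from 0.144 on it snaps into the notch at 0.150, held within 1 mm. Pushed on past 0.160 it is over the second ridge.
- cradle (a point): On the carrier: place of the tube's centre when laid in (88 mm above the table); x along the tube, across the rail. The cradle is a grey 45-degree V in two parts, 32 to 75 mm either side of the centre along x, with cheeks 42 to 50 mm from the axis, 103 mm high above the table: no room for fingers there. Fingers fit only in the 64 mm middle gap (plate 42 mm high): hold the tube at its middle.
- push_pad (a point): Centre of the orange outer cheek face on the carrier's -y side (rail axes), at the end nearer the robot: flat, upright, 43 mm wide, 61 mm high, its centre 75 mm above the table. Push here along the rail's y.
- station (a point): Fixed to the rail: where cradle stands when the carrier is home in the detent at the green plate.
- tube_b: Bystander: upright white shuttle tube with grey caps, 60 mm diameter, 180 mm tall, loose. Origin under its centre.
- tube_c: Bystander: like tube_b.
- bottle: Bystander: steel drink bottle with black twist cap, 68 mm diameter, 204 mm tall, loose, upright. Origin under its centre.
Mind the look-alikes: they are no part of the job. What is shaped like the tube but pink or red is not meant.

How it is judged:
By the outcome, as a careful person would: the job done as asked, in the order asked, and still so for the second after the job is handed in, with the robot touching nothing.
It also fails if it takes over 72 s, if anything falls off the work surface, if the arm or the gripper's body presses on something with over 40 N, if the wrist force passes 120 N, or if a joint passes its speed limit or range.

## Working session

There is one attempt and no reset: what is moved stays moved. The work goes in short steps, Python scripts to look and compute and a shell command to move; the robot and the scene stay as the last step left them, time stands still between calls to the robot, and variables do not carry over. Pictures are saved under pics/ and viewed, at most 10 in all, crops included, and the job is handed in when it is done.

```bash
mkdir -p pics; cat > h.py <<'E'
import numpy as np, cv2
from plant import get_obs, cams
def cap(n,f):
    c=cams.capture(n); cv2.imwrite('pics/'+f,c['color'][:,:,::-1]); np.savez('pics/'+f+'.npz',**{k:c[k] for k in('color','K','k1','R','t')}); return c
def load(f): return dict(np.load('pics/'+f+'.npz'))
def ray(c,uv):
    K=np.array(c['K']);d=np.array([float(c['k1']),0,0,0])
    p=cv2.undistortPoints(np.array([[uv]],float),K,d)[0,0]
    R=np.array(c['R']);return -R.T@np.array(c['t']), R.T@np.array([p[0],p[1],1])
def onz(c,uv,z):
    o,d=ray(c,uv); return (o+d*(z-o[2])/d[2]).round(1)
def proj(c,X):
    R=np.array(c['R']);return cv2.projectPoints(np.array([X],float),cv2.Rodrigues(R)[0],np.array(c['t'],float),np.array(c['K']),np.array([float(c['k1']),0,0,0]))[0][0,0].round(1)
E
python3 - <<'E'
from h import *
for n in('scene','top'):
    c=cap(n,n+'0.png'); print(n,(-c['R'].T@c['t']).round())
o=get_obs();print(o['time'],o['tool_pos'],o['tcp_rot'],o['grip_width'])
E
```

```text
scene [1481.  161. 1264.]
top [ 360.  -16. 1719.]
0.1 [ 132.31148286 -507.70398331  240.12057888] [-3.14024213e+00 -1.75442223e-04  2.54841392e-01] 91.84512144635536
```

View pics/top0.png

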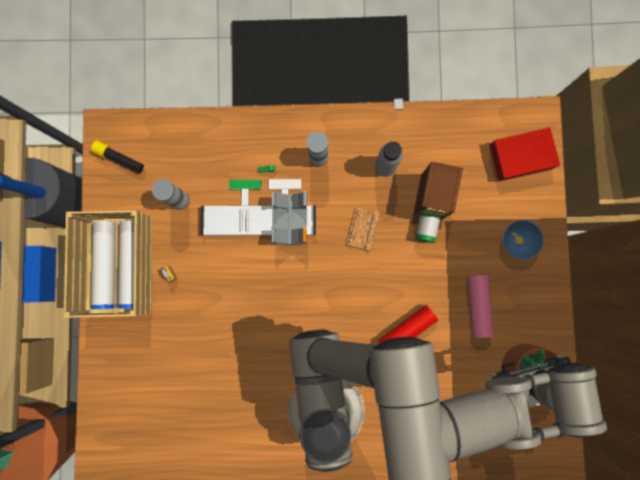

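View pics/scene0.png

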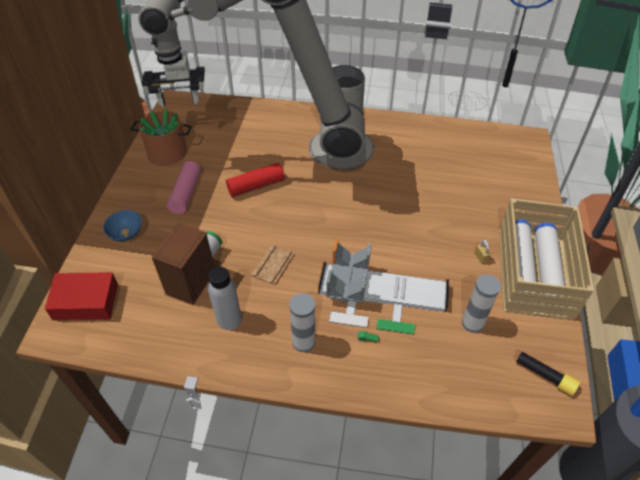

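Top view: image up is +x and left is +y. The target tube (428,228) sticks out of the pigeonhole (440,190). The rest is at (362,229), the carrier at (289,218), and the rail spans columns 203–315. I'll zoom in on these.

```bash
python3 - <<'E'
from h import *
c=load('top0.png');im=c['color'][:,:,::-1]
cv2.imwrite('pics/topz.png',cv2.resize(im[150:260,255:475],(792,396),interpolation=cv2.INTER_CUBIC))
hsv=cv2.cvtColor(c['color'],cv2.COLOR_RGB2HSV)
g=cv2.inRange(hsv,(45,90,40),(85,255,255));n,l,s,ce=cv2.connectedComponentsWithStats(g)
for i in range(1,n):
    if s[i,4]>8: print('green',s[i],ce[i].round(1))
o=cv2.inRange(hsv,(5,200,150),(18,255,255));o[260:]=0;n,l,s,ce=cv2.connectedComponentsWithStats(o)
for i in range(1,n):
    if s[i,4]>4: print('or',s[i],ce[i].round(1))
E
```

```text
green [258 165  17   7  84] [266.1 168.3]
green [230 180  31   9 278] [244.9 184. ]
green [420 212  21   7  45] [430.1 214.6]
green [416 235  19   7  94] [425. 238.]
green [521 350  24  18 224] [532.9 359.4]
green [  0 450  12  18 146] [  4.1 458.1]
or [507 136   6   2   6] [509.5 136.5]
or [303 228   4  14  34] [304.3 234.8]
```

View pics/topz.png

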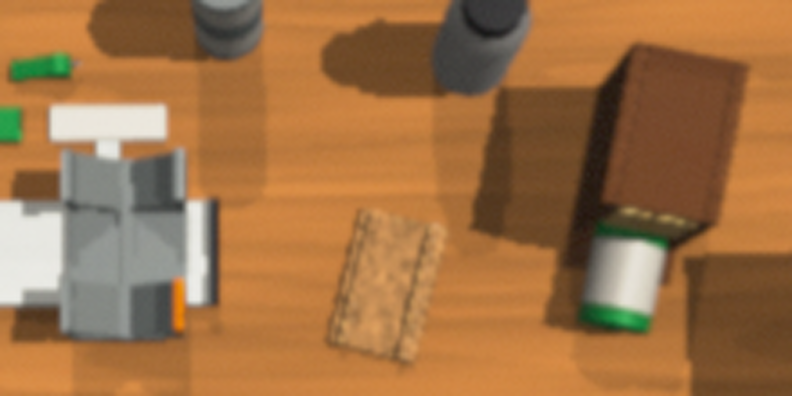

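The crop shows the box top corners, the rest's four corners, the tube's mouth and outer end, the cheek tops and the orange pad. I'll convert these to world points.

```bash
python3 - <<'E'
from h import *
c=load('top0.png')
P=lambda x,y,z:onz(c,(255+x/3.6,150+y/3.6),z)
for n,z,ps in [('box',168,[(640,45),(747,66),(714,228),(603,208)]),('rest',16,[(365,208),(445,228),(408,362),(330,345)]),('tubeL/R',38,[(597,240),(667,240),(583,310),(653,315)]),('tube end',50,[(617,328)]),('cheek',103,[(62,150),(62,333),(185,150),(185,330)]),('V',50,[(125,155),(125,335)]),('stop',34,[(217,200),(217,305)])]:
    q=[P(x,y,z) for x,y in ps];print(n,[list(a[:2]) for a in q],np.mean(q,0).round(1))
print(onz(c,(203,207),34),onz(c,(203,234),34), 'green,white plates',onz(c,(245,184),2),onz(c,(285,184),2))
E
```

```text
box [[np.float64(713.6), np.float64(-316.3)], [np.float64(694.6), np.float64(-398.4)], [np.float64(567.8), np.float64(-367.9)], [np.float64(585.5), np.float64(-283.0)]] [ 640.4 -341.4  168. ]
rest [[np.float64(612.5), np.float64(-106.2)], [np.float64(593.6), np.float64(-174.2)], [np.float64(479.1), np.float64(-139.4)], [np.float64(495.1), np.float64(-73.3)]] [ 545.1 -123.3   16. ]
tubeL/R [[np.float64(577.4), np.float64(-299.5)], [np.float64(576.0), np.float64(-357.9)], [np.float64(518.3), np.float64(-285.6)], [np.float64(512.8), np.float64(-343.8)]] [ 546.1 -321.7   38. ]
tube end [[np.float64(501.5), np.float64(-311.3)]] [ 501.5 -311.3   50. ]
cheek [[np.float64(653.2), np.float64(145.3)], [np.float64(502.6), np.float64(147.2)], [np.float64(650.9), np.float64(44.4)], [np.float64(502.9), np.float64(47.0)]] [577.4  96.  103. ]
V [[np.float64(657.4), np.float64(97.2)], [np.float64(504.4), np.float64(99.6)]] [580.9  98.4  50. ]
stop [[np.float64(619.6), np.float64(20.4)], [np.float64(529.7), np.float64(22.2)]] [574.7  21.3  34. ]
[622.8 365.6  34. ] [539.4 365.7  34. ] green,white plates [697.8 240.6   2. ] [695.  114.9   2. ]
```

```bash
cat >> h.py <<'E'
def go(x,y,z,yaw):
    "tool-axis shift (mm) and spin from measured pose; yaw in deg, tool down; shift in current and in post-spin axes"
    from scipy.spatial.transform import Rotation as Ro
    o=get_obs();r=o['tcp_rot'];R=Ro.from_euler('xyz',r).as_matrix();d=np.array([x,y,z])-o['tool_pos']
    s=np.degrees(r[2])-yaw; s=(s+90)%180-90
    a=r[2]-np.radians(s);R2=Ro.from_euler('xyz',[np.pi,0,a]).as_matrix()
    print('t',o['time'],'pos',o['tool_pos'].round(1),'rpy',np.degrees(r).round(2),'shift now',(R.T@d).round(1),'spin',round(s,1),'shift after',(R2.T@d).round(1),'F',np.round(o['contact_force'],1),'w',round(o['grip_width'],1))
E
python3 -m creep '[{"hand":1,"tx":0,"ty":0,"tz":0,"spin":9.5},{"hand":1,"tx":0,"ty":0,"tz":0,"spin":9.5},{"hand":1,"tx":0,"ty":0,"tz":0,"spin":9.5}]'
python3 -c "from h import *;go(528,-313,240,-14)"
```

```text
time: 0.48
tool_pos: [132.3, -507.8, 240.3]
tcp_rot: [-3.141, 0.0, -0.248]
contact_force: [0.1, -0.3, -0.1]
grip_width: 91.4
finger_force: 0.0
t 0.475 pos [ 132.3 -507.8  240.3] rpy [-1.7995e+02  2.0000e-02 -1.4220e+01] shift now [ 335.7 -286.     0.5] spin -0.2 shift after [ 3.368e+02 -2.847e+02  3.000e-01] F [ 0.1 -0.3 -0.1] w 91.4
```

```bash
R='' ; python3 -m creep '[{"hand":1,"tx":0.0336,"ty":-0.0285,"tz":0,"spin":0},{"hand":1,"tx":0.0336,"ty":-0.0285,"tz":0,"spin":0},{"hand":1,"tx":0.0336,"ty":-0.0285,"tz":0,"spin":0},{"hand":1,"tx":0.0336,"ty":-0.0285,"tz":0,"spin":0},{"hand":1,"tx":0.0336,"ty":-0.0285,"tz":0,"spin":0}]' && python3 -m creep '[{"hand":1,"tx":0.0336,"ty":-0.0285,"tz":0,"spin":0},{"hand":1,"tx":0.0336,"ty":-0.0285,"tz":0,"spin":0},{"hand":1,"tx":0.0336,"ty":-0.0285,"tz":0,"spin":0},{"hand":1,"tx":0.0336,"ty":-0.0285,"tz":0,"spin":0},{"hand":1,"tx":0.0336,"ty":-0.0285,"tz":0,"spin":0}]' && python3 -m creep '[{"hand":1,"tx":0,"ty":0,"tz":0,"spin":0},{"hand":1,"tx":0,"ty":0,"tz":0,"spin":0}]'
python3 - <<'E'
from h import *
c=cap('wrist','w1.png');go(528,-313,240,-14)
for p in [(576.6,-325.5,168),(528,-313,68),(499,-306,38),(640,-341,168)]: print(p,proj(c,p))
E
```

```text
time: 1.1
tool_pos: [330.8, -409.2, 240.4]
tcp_rot: [-3.141, 0.0, -0.243]
contact_force: [0.3, -0.1, 0.0]
grip_width: 91.9
finger_force: 0.0
time: 1.72
tool_pos: [528.0, -311.2, 240.2]
tcp_rot: [-3.141, 0.001, -0.243]
contact_force: [-0.1, -0.4, -0.7]
grip_width: 91.6
finger_force: 0.0
time: 1.98
tool_pos: [526.4, -312.1, 240.2]
tcp_rot: [-3.142, 0.001, -0.242]
contact_force: [0.1, -0.2, -0.3]
grip_width: 91.6
finger_force: 0.0
t 2.025 pos [ 526.1 -312.5  240.4] rpy [ 1.800e+02  6.000e-02 -1.393e+01] shift now [1.9 0.  0.4] spin 0.1 shift after [1.9 0.  0.4] F [-0.2 -0.   1. ] w 91.7
(576.6, -325.5, 168) [320.1 174. ]
(528, -313, 68) [318.5 218.4]
(499, -306, 38) [318.5 242.3]
(640, -341, 168) [320.1  39.9]
```

View pics/w1.png

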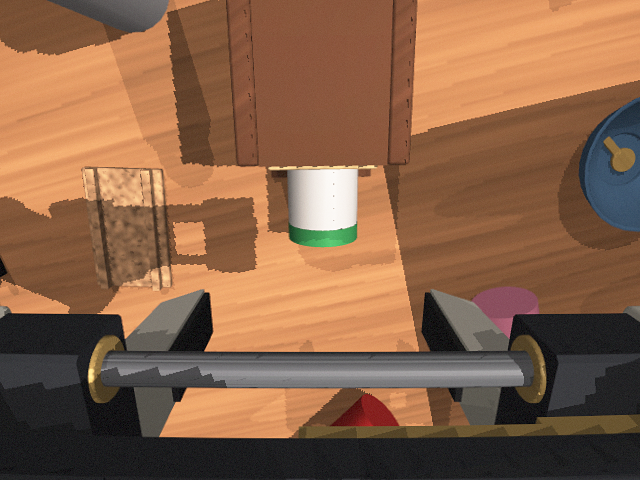

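Wrist view: tube columns 289–357, centre 323, with its outer end at row 245. The box mouth edge is at row 165, columns 234–409. The rest is at the left, around (127,228).

```bash
python3 - <<'E'
from h import *
c=load('w1.png')
print('mouth',onz(c,(321.5,165),168),onz(c,(234,165),168),onz(c,(409,164),168));
print('tube axis',onz(c,(323,200),40),onz(c,(323,238),40),'end',onz(c,(323,245),40),onz(c,(323,245),60))
print('rest',[onz(c,p,16)[:2] for p in [(82,168),(163,169),(172,290),(104,285)]])
m=onz(c,(321.5,165),168); go(m[0]-48,m[1]+11,33,-14)
E
```

```text
mouth [ 581.  -327.3  168. ] [ 592.2 -282.5  168. ] [ 570.5 -372.3  168. ]
tube axis [ 535.9 -319.    40. ] [ 502.6 -311.    40. ] end [ 496.2 -309.4   40. ] [ 502.7 -310.7   60. ]
rest [array([ 613.1, -111.7]), array([ 593.7, -184.2]), array([ 478.6, -150.8]), array([499.9, -85.8])]
t 2.025 pos [ 526.1 -312.5  240.4] rpy [ 1.800e+02  6.000e-02 -1.393e+01] shift now [  7.8   2.  207.4] spin 0.1 shift after [  7.6   2.  207.4] F [-0.2 -0.   1. ] w 91.7
```

```bash
python3 -m creep '[{"hand":1,"tx":0.006,"ty":0.0035,"tz":0.05,"spin":0},{"hand":1,"tx":0,"ty":0,"tz":0.055,"spin":0},{"hand":1,"tx":0,"ty":0,"tz":0.055,"spin":0},{"hand":1,"tx":0,"ty":0,"tz":0.03,"spin":0},{"hand":1,"tx":0,"ty":0,"tz":0.017,"spin":0}]' && python3 -m creep '[{"hand":0,"tx":0,"ty":0,"tz":0,"spin":0},{"hand":0,"tx":0,"ty":0,"tz":0,"spin":0},{"hand":0,"tx":0,"ty":0,"tz":0,"spin":0},{"hand":0,"tx":0,"ty":0,"tz":0,"spin":0},{"hand":0,"tx":0,"ty":0,"tz":0,"spin":0}]'
```

```text
time: 2.65
tool_pos: [530.4, -317.5, 32.2]
tcp_rot: [-3.141, 0.002, -0.244]
contact_force: [0.2, 0.4, 0.1]
grip_width: 92.0
finger_force: 0.0
time: 3.28
tool_pos: [532.4, -317.3, 34.7]
tcp_rot: [3.141, -0.001, -0.242]
contact_force: [-2.3, 0.5, 5.0]
grip_width: 59.3
finger_force: 30.0
```

```bash
python3 -m creep '[{"hand":0,"tx":-0.005,"ty":0,"tz":-0.003,"spin":0},{"hand":0,"tx":-0.03,"ty":0,"tz":0,"spin":0},{"hand":0,"tx":-0.04,"ty":0,"tz":0,"spin":0},{"hand":0,"tx":-0.04,"ty":0,"tz":0,"spin":0},{"hand":0,"tx":-0.02,"ty":0,"tz":0,"spin":0}]' && python3 -m creep '[{"hand":0,"tx":0,"ty":0,"tz":-0.02,"spin":0},{"hand":0,"tx":0,"ty":0,"tz":-0.04,"spin":0},{"hand":0,"tx":0,"ty":0,"tz":-0.04,"spin":0},{"hand":0,"tx":0,"ty":0,"tz":-0.02,"spin":0},{"hand":0,"tx":0,"ty":0,"tz":0,"spin":0}]'
python3 - <<'E'
from h import *
c=cap('scene','s1.png');c=cap('top','t1.png');im=c['color'][:,:,::-1]
cv2.imwrite('pics/t1z.png',cv2.resize(im[150:290,275:475],(800,560),interpolation=cv2.INTER_CUBIC))
go(0,0,0,-16)
E
```

```text
time: 3.9
tool_pos: [398.5, -283.2, 36.5]
tcp_rot: [-3.14, 0.002, -0.243]
contact_force: [-0.3, -0.5, -0.9]
grip_width: 59.5
finger_force: 30.0
time: 4.53
tool_pos: [401.1, -284.8, 157.8]
tcp_rot: [3.14, -0.002, -0.243]
contact_force: [-0.1, 0.1, -1.1]
grip_width: 59.1
finger_force: 30.0
t 4.625 pos [ 400.3 -284.   155.8] rpy [-1.7995e+02  8.0000e-02 -1.3900e+01] shift now [-456.6 -179.4  156.6] spin 2.1 shift after [-463.1 -162.6  155.8] F [ 0.2  0.3 -1.8] w 59.3
```

View pics/t1z.png

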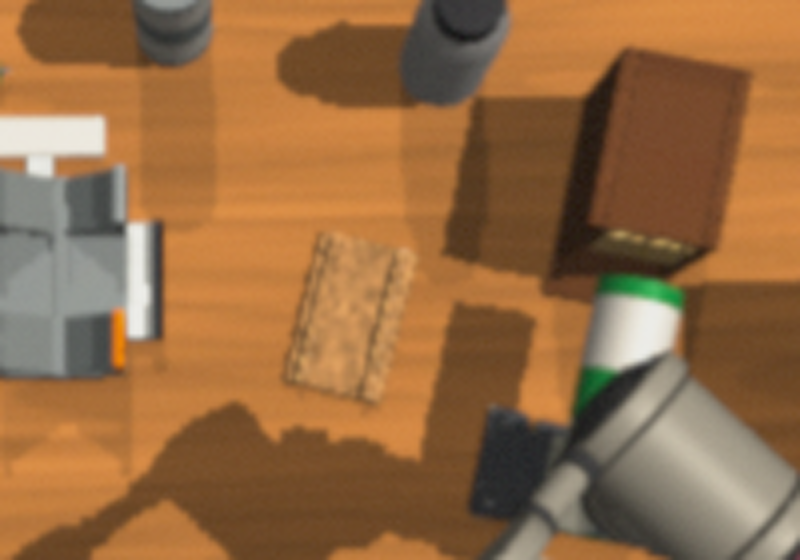

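The tube is held level and clear of the box. The rest is at about (350,318) in this crop. I'll move toward it and take one close look.

```bash
python3 -m creep '[{"hand":0,"tx":0,"ty":0,"tz":-0.02,"spin":2.1},{"hand":0,"tx":0.005,"ty":-0.035,"tz":-0.02,"spin":0},{"hand":0,"tx":0.01,"ty":-0.05,"tz":-0.02,"spin":0},{"hand":0,"tx":0.005,"ty":-0.028,"tz":0,"spin":0},{"hand":0,"tx":0,"ty":0,"tz":0,"spin":0}]'
python3 - <<'E'
from h import *
c=cap('wrist','w2.png');go(492,-111,215,-16)
c=load('t1.png')
print([onz(c,(275+x/4,150+y/4),z)[:2] for x,y,z in [(320,232,8),(415,248,8),(375,405,8),(285,380,8)]])
E
```

```text
time: 5.25
tool_pos: [451.2, -179.5, 215.3]
tcp_rot: [-3.141, 0.003, -0.276]
contact_force: [-0.8, -0.3, -1.9]
grip_width: 59.4
finger_force: 30.0
t 5.3 pos [ 450.8 -180.6  215.3] rpy [-1.7998e+02  1.6000e-01 -1.5890e+01] shift now [ 20.5 -78.2   0.2] spin 0.1 shift after [ 20.4 -78.3   0.3] F [ 0.2 -0.5 -1.1] w 59.5
[array([ 613.1, -102.3]), array([ 598.8, -175.5]), array([ 477.5, -141.2]), array([498.3, -72.4])]
```

View pics/w2.png

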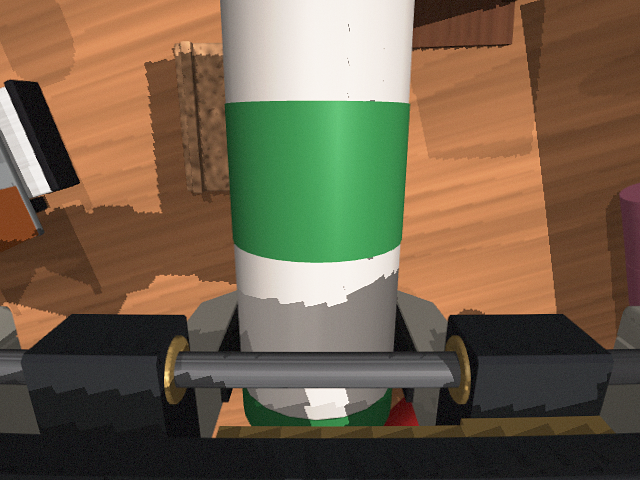

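Wrist view: the tube is held well, with its middle band at rows 101–262. The left ridge of the rest runs from (175,44) to (188,191).

```bash
python3 - <<'E'
from h import *
c=load('w2.png');print('k1',c['k1'])
a=onz(c,(175,44),16);b=onz(c,(188,191),16);print(a,b);d=(a-b)[:2];L=np.hypot(*d);yaw=np.degrees(np.arctan2(d[1],d[0]));print(L,yaw)
d/=L;n=np.array([-d[1],d[0]]);print('centre',(a+b)[:2]/2-38*n)
g=[onz(c,(319,101),215+5+30),onz(c,(322,262),215+5+30)];print('band',g,np.mean(g,0))
E
```

```text
k1 -0.04202838669844509
[ 611.1 -109.    16. ] [499.7 -77.3  16. ]
115.82249349759316 -15.884240561763331
centre [ 544.99960226 -129.69903182]
band [array([ 534.1, -202.8,  250. ]), array([ 491.8, -191.8,  250. ])] [ 512.95 -197.3   250.  ]
```

```bash
python3 - <<'E'
from h import *
c=load('scene0.png');im=c['color'];hsv=cv2.cvtColor(im,cv2.COLOR_RGB2HSV)
cv2.imwrite('pics/s0z.png',cv2.resize(im[235:295,235:385,::-1],(750,300),interpolation=cv2.INTER_CUBIC))
E
```

```text
(no output)
```

View pics/s0z.png

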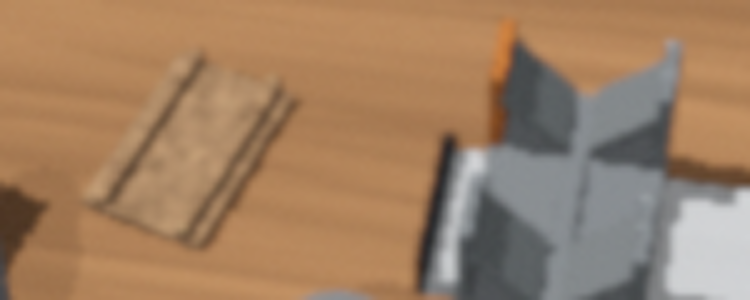

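Scene crop: rest top corners at (187,50), (297,95), (203,238) and (85,194).

```bash
python3 - <<'E'
from h import *
c=load('scene0.png')
q=[onz(c,(235+x/5,235+y/5),16) for x,y in[(187,50),(297,95),(203,238),(85,194)]];print(q,np.mean(q,0))
go(545-60*.961,-127+60*.276,100,-16)
E
```

```text
[array([ 487.1, -137.5,   16. ]), array([509.7, -67.6,  16. ]), array([617.7, -99.9,  16. ]), array([ 598.9, -171.7,   16. ])] [ 553.35  -119.175   16.   ]
t 5.3 pos [ 450.8 -180.6  215.3] rpy [-1.7998e+02  1.6000e-01 -1.5890e+01] shift now [ 16.2 -77.4 115.3] spin 0.1 shift after [ 15.7 -77.5 115.3] F [ 0.2 -0.5 -1.1] w 59.5
```

```bash
python3 -m creep '[{"hand":0,"tx":0,"ty":-0.04,"tz":0,"spin":0},{"hand":0,"tx":0,"ty":-0.06,"tz":0,"spin":0},{"hand":0,"tx":0,"ty":-0.055,"tz":0,"spin":0},{"hand":0,"tx":0,"ty":0,"tz":0,"spin":0},{"hand":0,"tx":0,"ty":0,"tz":0,"spin":0}]'
python3 - <<'E'
from h import *
c=cap('wrist','w3.png');go(492,-111,215,-16)
E
```

```text
time: 5.92
tool_pos: [493.5, -33.4, 215.8]
tcp_rot: [3.141, 0.002, -0.28]
contact_force: [-0.6, -0.6, -1.6]
grip_width: 59.6
finger_force: 30.0
t 5.975 pos [493.6 -33.9 216. ] rpy [ 1.7996e+02  8.0000e-02 -1.6080e+01] shift now [19.9 74.5  1.1] spin -0.1 shift after [19.8 74.6  1. ] F [-0.3 -0.2 -0. ] w 59.2
```

View pics/w3.png

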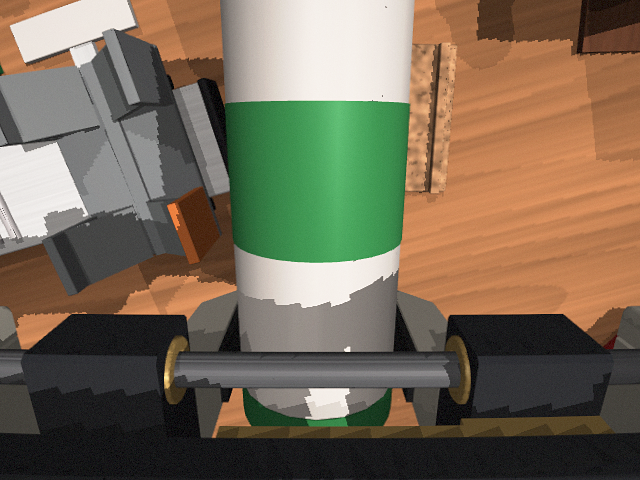

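Wrist view: the rest's right ridge outer edge runs from (456,44) to (443,192), so the opposite side is seen from the opposite obliquity.

```bash
python3 - <<'E'
from h import *
c=load('w3.png')
a=onz(c,(456.5,44),16);b=onz(c,(443,192),16);print(a,b);d=(a-b)[:2];L=np.hypot(*d);print(L,np.degrees(np.arctan2(d[1],d[0])))
d/=L;n=np.array([-d[1],d[0]]);C=(a+b)[:2]/2+38*n;print('centre',C)
C=(C+[545,-129.7])/2;print('mean',C)
print('cheek tops',[onz(c,p,103) for p in [(104,32),(190,262),(45,240),(75,292)]])
x,y=C-60*np.array([.961,-.276]);go(x,y,100,-16)
E
```

```text
[ 593.4 -174.5   16. ] [ 481.1 -141.9   16. ]
116.93609365803182 -16.187688367406583
centre [ 547.84382062 -121.70656272]
mean [ 546.42191031 -125.70328136]
cheek tops [array([651.9,  50.6, 103. ]), array([504.6,  53.5, 103. ]), array([546.6, 143.2, 103. ]), array([506. , 140.6, 103. ])]
t 5.975 pos [493.6 -33.9 216. ] rpy [ 1.7996e+02  8.0000e-02 -1.6080e+01] shift now [ 16.4  73.6 116.1] spin -0.1 shift after [ 16.1  73.7 116. ] F [-0.3 -0.2 -0. ] w 59.2
```

```bash
python3 -m creep '[{"hand":0,"tx":0.008,"ty":0.035,"tz":0,"spin":0},{"hand":0,"tx":0.008,"ty":0.038,"tz":0.02,"spin":0},{"hand":0,"tx":0,"ty":0,"tz":0.055,"spin":0},{"hand":0,"tx":0,"ty":0,"tz":0.055,"spin":0},{"hand":0,"tx":0,"ty":0,"tz":0.035,"spin":0}]' && python3 -m creep '[{"hand":0,"tx":0,"ty":0,"tz":0,"spin":0},{"hand":0,"tx":0,"ty":0,"tz":0.005,"spin":0},{"hand":0,"tx":0,"ty":0,"tz":0,"spin":0}]'; python3 -c "from h import *;go(489,-109,33,-16)"
```

```text
time: 6.6
tool_pos: [487.5, -108.7, 49.2]
tcp_rot: [3.142, 0.003, -0.283]
contact_force: [0.4, -0.9, -0.8]
grip_width: 59.1
finger_force: 30.0
time: 6.98
tool_pos: [490.0, -107.7, 48.0]
tcp_rot: [3.141, -0.003, -0.28]
contact_force: [-0.7, -0.3, -1.1]
grip_width: 60.0
finger_force: 30.0
t 6.975 pos [ 490.  -107.7   48. ] rpy [ 1.7998e+02 -1.4000e-01 -1.6030e+01] shift now [-0.7  1.5 15. ] spin -0.0 shift after [-0.6  1.5 15. ] F [-0.7 -0.3 -1.1] w 60.0
```

```bash
python3 -m creep '[{"hand":0,"tx":0,"ty":0,"tz":0.004,"spin":0},{"hand":0,"tx":0,"ty":0,"tz":0.003,"spin":0},{"hand":0,"tx":0,"ty":0,"tz":0,"spin":0}]' ;python3 -m creep '[{"hand":0,"tx":0,"ty":0,"tz":0.003,"spin":0},{"hand":0,"tx":0,"ty":0,"tz":0.002,"spin":0},{"hand":0,"tx":0,"ty":0,"tz":0,"spin":0}]'
```

```text
time: 7.35
tool_pos: [489.2, -106.9, 39.6]
tcp_rot: [3.142, 0.0, -0.279]
contact_force: [0.5, -0.5, -1.0]
grip_width: 59.3
finger_force: 30.0
time: 7.72
tool_pos: [489.4, -107.6, 35.3]
tcp_rot: [3.141, -0.001, -0.279]
contact_force: [-1.3, -2.4, 4.9]
grip_width: 59.1
finger_force: 30.0
```

```bash
python3 -m creep '[{"hand":0,"tx":0,"ty":0.0015,"tz":0.001,"spin":0},{"hand":0,"tx":0,"ty":0,"tz":0,"spin":0}]' ;python3 -m creep '[{"hand":0.75,"tx":0,"ty":0,"tz":0,"spin":0},{"hand":0.85,"tx":0,"ty":0,"tz":0,"spin":0},{"hand":1,"tx":0,"ty":0,"tz":0,"spin":0},{"hand":1,"tx":0,"ty":0,"tz":0,"spin":0}]'
python3 - <<'E'
from h import *
c=cap('wrist','w4.png');hsv=cv2.cvtColor(c['color'],cv2.COLOR_RGB2HSV)
g=cv2.inRange(hsv,(45,90,40),(85,255,255));n,l,s,ce=cv2.connectedComponentsWithStats(g)
for i in range(1,n):
    if s[i,4]>200: print(s[i],ce[i])
col=np.where(g[:,320])[0];print(col[np.r_[0,np.where(np.diff(col)>3)[0],np.where(np.diff(col)>3)[0]+1,-1]])
for r in np.unique(col[np.r_[0,np.where(np.diff(col)>3)[0],np.where(np.diff(col)>3)[0]+1,-1]]): print(r,onz(c,(320,r),68))
go(0,0,0,-16)
E
```

```text
time: 7.98
tool_pos: [489.5, -108.4, 34.8]
tcp_rot: [-3.141, -0.002, -0.279]
contact_force: [-1.9, 2.3, 10.3]
grip_width: 59.5
finger_force: 30.0
time: 8.48
tool_pos: [488.8, -108.5, 33.5]
tcp_rot: [3.142, 0.0, -0.279]
contact_force: [0.2, -0.5, 0.3]
grip_width: 90.7
finger_force: 0.0
[  226    99   188   165 28378] [319.73046022 177.15878497]
[ 245  388  150   50 2390] [310.78284519 418.13514644]
[ 99 263 422 426]
99 [ 572.  -132.3   68. ]
263 [ 529.  -120.1   68. ]
422 [ 474.6 -104.7   68. ]
426 [ 473.  -104.2   68. ]
t 8.525 pos [ 488.8 -108.5   33.6] rpy [ 1.8e+02  1.0e-02 -1.6e+01] shift now [-499.8   30.5   33.7] spin -0.0 shift after [-499.8   30.5   33.6] F [-0.7  0.  -0.3] w 91.3
```

```bash
python3 -m creep '[{"hand":1,"tx":0.02,"ty":0,"tz":0,"spin":0},{"hand":1,"tx":0.03,"ty":0,"tz":0,"spin":0},{"hand":1,"tx":0.013,"ty":0,"tz":0,"spin":0},{"hand":1,"tx":0,"ty":0,"tz":0,"spin":0}]' && python3 -m creep '[{"hand":0,"tx":0,"ty":0,"tz":0,"spin":0},{"hand":0,"tx":0,"ty":0,"tz":0,"spin":0},{"hand":0,"tx":0,"ty":0,"tz":0,"spin":0},{"hand":0,"tx":0,"ty":0,"tz":0,"spin":0},{"hand":0,"tx":0,"ty":0,"tz":0,"spin":0}]' && python3 -m creep '[{"hand":0,"tx":0,"ty":0,"tz":-0.02,"spin":0},{"hand":0,"tx":0,"ty":0,"tz":-0.05,"spin":0},{"hand":0,"tx":0,"ty":0,"tz":-0.06,"spin":0},{"hand":0,"tx":0,"ty":0,"tz":-0.04,"spin":0},{"hand":0,"tx":0,"ty":0,"tz":0,"spin":0}]'; python3 -c "from h import *;go(578,96,200,-1)"
```

```text
time: 9.02
tool_pos: [549.9, -126.1, 33.5]
tcp_rot: [3.141, -0.0, -0.279]
contact_force: [-0.4, 0.5, -0.6]
grip_width: 92.0
finger_force: 0.0
time: 9.65
tool_pos: [549.3, -125.8, 33.8]
tcp_rot: [3.141, 0.0, -0.279]
contact_force: [-0.8, -0.0, 1.2]
grip_width: 59.6
finger_force: 30.0
time: 10.28
tool_pos: [551.0, -126.3, 207.1]
tcp_rot: [3.141, -0.007, -0.279]
contact_force: [0.4, 0.9, -1.4]
grip_width: 59.2
finger_force: 30.0
t 10.275 pos [ 551.  -126.3  207.1] rpy [179.96  -0.41 -16.  ] shift now [ -35.3 -221.2    6.7] spin -15.0 shift after [  23.2 -222.8    7.1] F [ 0.4  0.9 -1.4] w 59.2
```

```bash
python3 -m creep '[{"hand":0,"tx":0,"ty":0,"tz":0,"spin":-7.5},{"hand":0,"tx":0,"ty":0,"tz":0,"spin":-7.5},{"hand":0,"tx":0.005,"ty":-0.04,"tz":0,"spin":0},{"hand":0,"tx":0.006,"ty":-0.055,"tz":0,"spin":0},{"hand":0,"tx":0.006,"ty":-0.055,"tz":0,"spin":0}]' && python3 -m creep '[{"hand":0,"tx":0.006,"ty":-0.05,"tz":0,"spin":0},{"hand":0,"tx":0,"ty":-0.023,"tz":0,"spin":0},{"hand":0,"tx":0,"ty":0,"tz":0,"spin":0},{"hand":0,"tx":0,"ty":0,"tz":0,"spin":0}]'
python3 - <<'E'
from h import *
c=cap('wrist','w5.png');go(578,97,200,-1);cap('top','t5.png')
E
```

```text
time: 10.9
tool_pos: [568.3, 25.2, 201.6]
tcp_rot: [-3.141, 0.003, -0.019]
contact_force: [0.7, -0.2, -1.4]
grip_width: 59.5
finger_force: 30.0
time: 11.4
tool_pos: [575.8, 96.0, 202.5]
tcp_rot: [3.141, 0.002, -0.018]
contact_force: [1.1, -0.5, -1.1]
grip_width: 59.6
finger_force: 30.0
t 11.45 pos [576.   95.6 202.8] rpy [ 1.7997e+02  8.0000e-02 -1.0600e+00] shift now [ 2.  -1.4  2.8] spin -0.1 shift after [ 2.  -1.4  2.8] F [-0.  -0.4 -1.2] w 59.4
```

View pics/w5.png

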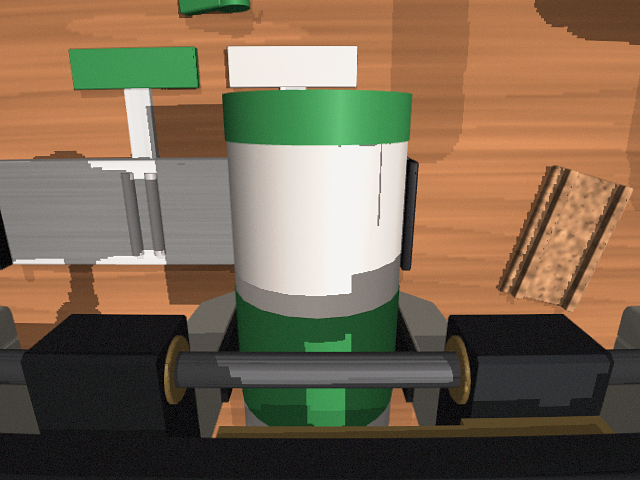

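The carrier is hidden beneath the tube. The far end of the tube is at row 92, and the detent ridges are at (131,215) and (154,215).

```bash
python3 - <<'E'
from h import *
c=load('w5.png');e=onz(c,(318,92),237.5);print('far end',e,'centre-TCP along x',e[0]-90-576)
print('notch',onz(c,(142.5,215),21),'stop',onz(c,(412,215),34),'white plate',onz(c,(292,66),2),'green',onz(c,(134,68),2))
E
```

```text
far end [664.3  94.7 237.5] centre-TCP along x -1.7000000000000455
notch [580.9 241.3  21. ] stop [580.1  21.1  34. ] white plate [694.6 114.1   2. ] green [696.4 239.8   2. ]
```

```bash
python3 -m creep '[{"hand":0,"tx":0.002,"ty":-0.001,"tz":0.03,"spin":0},{"hand":0,"tx":0,"ty":0,"tz":0.045,"spin":0},{"hand":0,"tx":0,"ty":0,"tz":0.03,"spin":0},{"hand":0,"tx":0,"ty":0,"tz":0.005,"spin":0},{"hand":0,"tx":0,"ty":0,"tz":0,"spin":0}]' && python3 -m creep '[{"hand":0,"tx":0,"ty":0,"tz":0.003,"spin":0},{"hand":0,"tx":0,"ty":0,"tz":0.003,"spin":0},{"hand":0,"tx":0,"ty":0,"tz":0,"spin":0}]'
```

```text
time: 12.12
tool_pos: [578.9, 97.1, 94.4]
tcp_rot: [3.142, -0.001, -0.018]
contact_force: [0.2, 0.5, -1.3]
grip_width: 59.3
finger_force: 30.0
time: 12.5
tool_pos: [578.3, 97.7, 87.9]
tcp_rot: [3.142, -0.0, -0.017]
contact_force: [-0.1, -0.9, -1.2]
grip_width: 59.5
finger_force: 30.0
```

```bash
python3 -m creep '[{"hand":0,"tx":0,"ty":0,"tz":0.002,"spin":0},{"hand":0,"tx":0,"ty":0,"tz":0.002,"spin":0},{"hand":0,"tx":0,"ty":0,"tz":0,"spin":0}]'; python3 -m creep '[{"hand":0,"tx":0,"ty":0,"tz":0.0015,"spin":0},{"hand":0,"tx":0,"ty":0,"tz":0,"spin":0}]'
```

```text
time: 12.88
tool_pos: [578.9, 97.5, 84.2]
tcp_rot: [3.141, -0.002, -0.018]
contact_force: [1.3, -1.6, 3.3]
grip_width: 59.5
finger_force: 30.0
time: 13.12
tool_pos: [579.0, 97.7, 84.1]
tcp_rot: [3.142, -0.002, -0.018]
contact_force: [-3.5, -1.3, 13.5]
grip_width: 59.3
finger_force: 30.0
```

```bash
python3 -m creep '[{"hand":0.8,"tx":0,"ty":0,"tz":0,"spin":0},{"hand":0.9,"tx":0,"ty":0,"tz":0,"spin":0},{"hand":1,"tx":0,"ty":0,"tz":0,"spin":0},{"hand":1,"tx":0,"ty":0,"tz":-0.02,"spin":0},{"hand":1,"tx":0,"ty":0,"tz":-0.05,"spin":0}]' && python3 -m creep '[{"hand":1,"tx":0,"ty":0,"tz":-0.05,"spin":0},{"hand":1,"tx":-0.03,"ty":0.02,"tz":-0.02,"spin":0},{"hand":0,"tx":-0.03,"ty":0.045,"tz":0,"spin":0},{"hand":0,"tx":0,"ty":0.05,"tz":0,"spin":0},{"hand":0,"tx":0,"ty":0,"tz":0,"spin":0}]'
python3 - <<'E'
from h import *
c=cap('wrist','w6.png');go(523,0,200,-1);cap('top','t6.png')
E
```

```text
time: 13.75
tool_pos: [576.6, 97.6, 150.2]
tcp_rot: [3.141, 0.007, -0.018]
contact_force: [0.9, 0.2, -0.2]
grip_width: 91.8
finger_force: 0.0
time: 14.38
tool_pos: [516.1, -18.8, 222.2]
tcp_rot: [3.141, -0.0, -0.022]
contact_force: [0.5, -0.2, 0.5]
grip_width: 66.3
finger_force: 0.0
t 14.425 pos [516.2 -17.3 222.1] rpy [-1.7999e+02  1.0000e-02 -1.1700e+00] shift now [  6.4 -17.4  22.1] spin -0.2 shift after [  6.5 -17.4  22.1] F [-0.2  0.5 -0.8] w 62.5
```

View pics/w6.png

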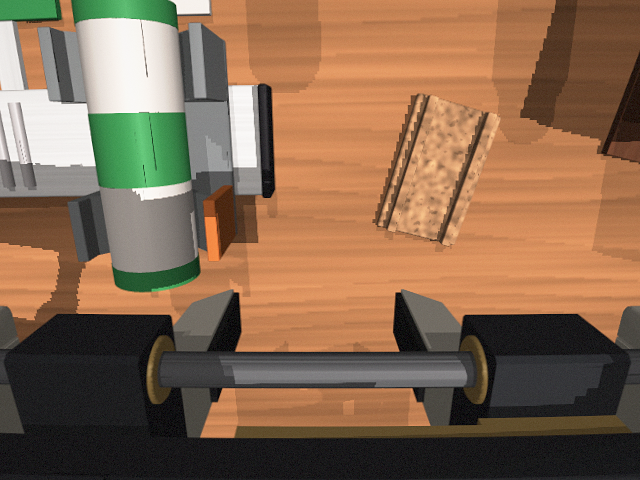

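The tube lies in the cradle with both ends out, at rows 20–290. The orange pad is at (218,225). I'll work out the pad face position.

```bash
python3 - <<'E'
from h import *
c=load('w6.png')
print('pad top edge',onz(c,(206,194),105),onz(c,(207,260),105),'bottom',onz(c,(233,187),45),onz(c,(222,258),45))
e=[onz(c,(128,20),118),onz(c,(155,288),118)];print('tube ends',e)
go(524,5,86,-1)
E
```

```text
pad top edge [550.4  53.4 105. ] [504.6  57.5 105. ] bottom [544.3  48.1  45. ] [484.4  62.4  45. ]
tube ends [array([652.2,  84. , 118. ]), array([490.1,  90.9, 118. ])]
t 14.475 pos [516.3 -16.3 222. ] rpy [-1.7997e+02  2.0000e-02 -1.0800e+00] shift now [  7.3 -21.4 136. ] spin -0.1 shift after [  7.3 -21.4 136. ] F [-0.1 -0.5 -1. ] w 58.7
```

```bash
python3 -m creep '[{"hand":0,"tx":0.009,"ty":0,"tz":0.03,"spin":0},{"hand":0,"tx":0,"ty":0,"tz":0.05,"spin":0},{"hand":0,"tx":0,"ty":0,"tz":0.04,"spin":0},{"hand":0,"tx":0,"ty":0,"tz":0.016,"spin":0},{"hand":0,"tx":0,"ty":-0.01,"tz":0,"spin":0}]' && python3 -m creep '[{"hand":0,"tx":0,"ty":-0.012,"tz":0,"spin":0},{"hand":0,"tx":0,"ty":0,"tz":0,"spin":0},{"hand":0,"tx":0,"ty":0,"tz":0,"spin":0}]' && python3 -m creep '[{"hand":0,"tx":0,"ty":-0.01,"tz":0,"spin":0},{"hand":0,"tx":0,"ty":-0.008,"tz":0,"spin":0},{"hand":0,"tx":0,"ty":-0.004,"tz":0,"spin":0}]'
```

```text
time: 15.1
tool_pos: [524.7, -5.0, 84.7]
tcp_rot: [-3.141, 0.003, -0.017]
contact_force: [-0.1, 0.1, 0.7]
grip_width: 8.5
finger_force: 0.0
time: 15.48
tool_pos: [526.1, 5.9, 86.9]
tcp_rot: [3.141, -0.001, -0.017]
contact_force: [-1.0, -0.5, 0.4]
grip_width: 0.2
finger_force: 0.0
time: 15.85
tool_pos: [526.1, 28.2, 86.2]
tcp_rot: [3.142, -0.0, -0.017]
contact_force: [-0.2, 0.9, -0.2]
grip_width: 0.5
finger_force: 0.0
```

```bash
python3 -m creep '[{"hand":0,"tx":0,"ty":-0.004,"tz":0,"spin":0},{"hand":0,"tx":0,"ty":-0.006,"tz":0,"spin":0},{"hand":0,"tx":0,"ty":-0.008,"tz":0,"spin":0},{"hand":0,"tx":0,"ty":-0.008,"tz":0,"spin":0},{"hand":0,"tx":0,"ty":-0.008,"tz":0,"spin":0}]' && python3 -m creep '[{"hand":0,"tx":0,"ty":-0.008,"tz":0,"spin":0},{"hand":0,"tx":0,"ty":-0.008,"tz":0,"spin":0},{"hand":0,"tx":0,"ty":-0.008,"tz":0,"spin":0},{"hand":0,"tx":0,"ty":-0.008,"tz":0,"spin":0},{"hand":0,"tx":0,"ty":-0.008,"tz":0,"spin":0}]' &&  python3 -m creep '[{"hand":0,"tx":0,"ty":-0.008,"tz":0,"spin":0},{"hand":0,"tx":0,"ty":-0.008,"tz":0,"spin":0},{"hand":0,"tx":0,"ty":-0.006,"tz":0,"spin":0},{"hand":0,"tx":0,"ty":-0.004,"tz":0,"spin":0},{"hand":0,"tx":0,"ty":-0.002,"tz":0,"spin":0}]'
python3 - <<'E'
from h import *
c=cap('top','t7.png');cv2.imwrite('pics/t7z.png',cv2.resize(c['color'][160:260,190:330,::-1],(784,560),interpolation=cv2.INTER_CUBIC))
E
```

```text
time: 16.48
tool_pos: [526.6, 62.2, 86.1]
tcp_rot: [3.141, 0.0, -0.017]
contact_force: [-0.9, -1.8, 0.3]
grip_width: 0.6
finger_force: 0.9
time: 17.1
tool_pos: [527.4, 102.1, 86.2]
tcp_rot: [3.142, -0.0, -0.017]
contact_force: [-0.6, -0.6, 0.1]
grip_width: 0.2
finger_force: 0.9
time: 17.73
tool_pos: [527.9, 129.8, 86.2]
tcp_rot: [3.141, 0.0, -0.017]
contact_force: [-0.6, -1.2, 0.4]
grip_width: 0.5
finger_force: 0.8
```

View pics/t7z.png

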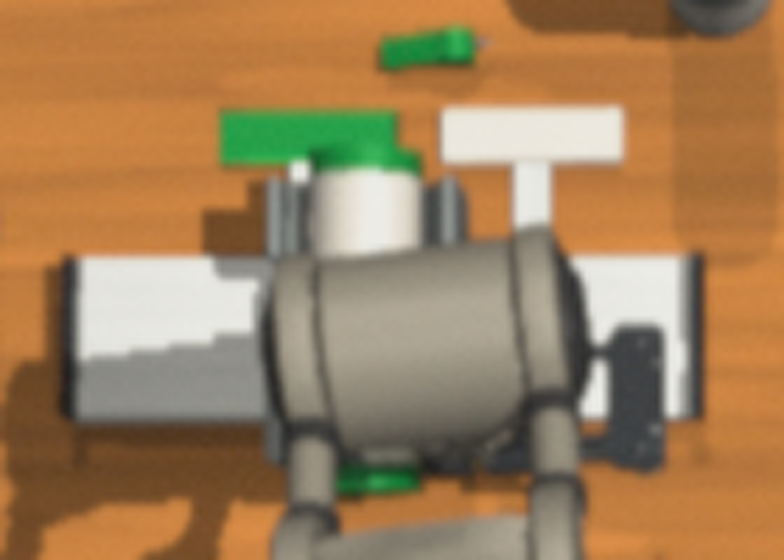

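Top crop: the carrier's cheek outer edges are at columns 267 and 467, and both green tube ends protrude. The green plate is at column 308.

```bash
python3 - <<'E'
from h import *
c=load('t7.png')
print([onz(c,(190+x/5.6,160+200/5.6),103) for x in(267,467)]); 
E
python3 -m creep '[{"hand":0,"tx":0,"ty":-0.004,"tz":0,"spin":0},{"hand":0,"tx":0,"ty":-0.004,"tz":0,"spin":0},{"hand":0,"tx":0,"ty":-0.004,"tz":0,"spin":0},{"hand":0,"tx":0,"ty":-0.003,"tz":0,"spin":0},{"hand":0,"tx":0,"ty":-0.002,"tz":0,"spin":0}]'
```

```text
[array([643.4, 247.5, 103. ]), array([641.1, 142. , 103. ])]
time: 18.4
tool_pos: [528.2, 146.8, 86.2]
tcp_rot: [3.142, 0.0, -0.017]
contact_force: [-0.3, -1.2, 0.6]
grip_width: 0.5
finger_force: 0.8
```

```bash
python3 -m creep '[{"hand":0,"tx":0,"ty":-0.002,"tz":0,"spin":0},{"hand":0,"tx":0,"ty":-0.002,"tz":0,"spin":0},{"hand":0,"tx":0,"ty":-0.001,"tz":0,"spin":0}]|' 2>/dev/null; for i in 1; do python3 -m creep '[{"hand":0,"tx":0,"ty":-0.002,"tz":0,"spin":0},{"hand":0,"tx":0,"ty":-0.002,"tz":0,"spin":0},{"hand":0,"tx":0,"ty":-0.001,"tz":0,"spin":0}]' | grep -E "tool_pos|contact"; python3 -m creep '[{"hand":0,"tx":0,"ty":-0.001,"tz":0,"spin":0},{"hand":0,"tx":0,"ty":-0.001,"tz":0,"spin":0}]'| grep -E "tool_pos|contact"; python3 -m creep '[{"hand":0,"tx":0,"ty":-0.001,"tz":0,"spin":0},{"hand":0,"tx":0,"ty":-0.001,"tz":0,"spin":0}]'| grep -E "tool_pos|contact"; done
```

```text
tool_pos: [528.3, 151.7, 86.2]
contact_force: [-0.4, -2.5, -0.6]
tool_pos: [528.3, 153.6, 86.2]
contact_force: [-0.9, -2.5, 0.8]
tool_pos: [528.3, 155.0, 86.2]
contact_force: [-0.6, -7.0, 1.6]
```

```bash
python3 -m creep '[{"hand":0,"tx":0,"ty":-0.0015,"tz":0,"spin":0},{"hand":0,"tx":0,"ty":-0.0015,"tz":0,"spin":0}]' | grep -E "tool_pos|contact"; python3 -m creep '[{"hand":0,"tx":0,"ty":-0.0015,"tz":0,"spin":0},{"hand":0,"tx":0,"ty":-0.0015,"tz":0,"spin":0}]'| grep -E "tool_pos|contact"; python3 -m creep '[{"hand":0,"tx":0,"ty":-0.001,"tz":0,"spin":0},{"hand":0,"tx":0,"ty":-0.001,"tz":0,"spin":0}]'| grep -E "tool_pos|contact"
```

```text
tool_pos: [528.3, 157.7, 86.2]
contact_force: [-1.0, -5.3, 1.2]
tool_pos: [528.4, 161.3, 86.2]
contact_force: [-0.4, -3.2, 0.5]
tool_pos: [528.5, 163.8, 86.2]
contact_force: [-0.6, -2.7, 1.1]
```

```bash
python3 -m creep '[{"hand":0,"tx":0,"ty":-0.001,"tz":0,"spin":0},{"hand":0,"tx":0,"ty":-0.001,"tz":0,"spin":0}]'| grep -E "tool_pos|contact";python3 -m creep '[{"hand":0,"tx":0,"ty":-0.001,"tz":0,"spin":0},{"hand":0,"tx":0,"ty":0,"tz":0,"spin":0}]'| grep -E "tool_pos|contact"; python3 - <<'E'
from h import *
c=cap('top','t8.png');a=load('t7.png')
for n,im in(('t7',a),('t8',c)):
    x=im['color'][192:203].astype(int).mean(0).mean(1); print(n,x[233:280].round().astype(int))
E
```

```text
tool_pos: [528.5, 165.9, 86.2]
contact_force: [-0.3, -1.3, 1.2]
tool_pos: [528.7, 166.9, 86.2]
contact_force: [-0.5, 0.3, 0.8]
t7 [ 99  86  79  80  99 135 138 110 117 126 101  93 110 130 153 172 189 202
 212 219 225 230 233 234 234 233 230 225 219 211 194 164 114  82  77  94
 132 138 108  93 105 122 128 128 128 128 128]
t8 [120 148 170 186 200 210 217 224 229 232 234 234 233 231 226 220 213 199
 173 130  92  81 101 139 144 131 102  96 110 123 126 123 122 123 123 123
 124 124 122 119 122 128 129 129 129 129 129]
```

```bash
python3 -m creep '[{"hand":0,"tx":0,"ty":-0.001,"tz":0,"spin":0},{"hand":0,"tx":0,"ty":0,"tz":0,"spin":0}]'| grep -E "tool_pos|contact";  python3 - <<'E'
from h import *
c=cap('top','t9.png')
def pk(im):
    x=im['color'][192:203].astype(int).mean(0).mean(1)[225:275];L=np.argmax(x>150);L=L-(x[L]-150)/(x[L]-x[L-1]);r=len(x)-1-np.argmax(x[::-1]>150);r=r+(x[r]-150)/(x[r]-x[r+1]);return 225+(L+r)/2
for f in('t7.png','t8.png','t9.png'):
    p=pk(load(f));print(p,onz(c,(p,197),110))
E
```

```text
tool_pos: [528.6, 167.7, 86.2]
contact_force: [-0.5, -0.3, 0.5]
255.57983198832545 [637.2 193.7 110. ]
242.82232262696257 [638.  231.2 110. ]
244.19001568357268 [638.  227.2 110. ]
```

I've already used my picture allowance (11 viewed, one over the limit of 10), so from here I'll check by numbers only.

```bash
python3 - <<'E'
from h import *
for f in('t7.png','t8.png','t9.png'):
    c=load(f);h=cv2.cvtColor(c['color'],cv2.COLOR_RGB2HSV)[194:203,:,1].mean(0)
    print(f,h[215:285].round().astype(int))
a,b=load('t8.png')['color'].astype(int),load('t9.png')['color'].astype(int)
d=np.abs(a-b).sum(2)>60;ys,xs=np.where(d);print(d.sum(),xs.min(),xs.max(),ys.min(),ys.max())
E
```

```text
t7.png [171 172 172 171 173 172 172 173 172 172 172 171 169 169 168 170 168 167
 167 166 165 153  72  11   7   7  10   9  10  15  24  27  27  28  27  27
  23  19  16  13   9   5   5   7  12  16  19  23  28  26  23  11   9   7
   8   8   9  38 110 156 166 166 167 166 165 153  80  23  14  15]
t8.png [166 166 168 169 168 167 169 165 149  71  12   7   8   9  10   9  10  18
  26  26  27  27  27  23  19  17  14   9   5   5   6  11  15  18  23  27
  26  24  15  12   9  10   8   9  11  58 122 149 155 155 139 124 119 115
 113 113 121 144 165 171 172 171 172 172 172 155  71  14   7   7]
t9.png [169 168 168 170 167 166 155  98  32   9   7   8   9  10  10  17  26  27
  27  28  27  24  20  17  14  10   5   4   5  10  16  18  22  27  27  25
  15  10  10   8   8   8   9  40 107 147 156 155 154 150 132 123 118 116
 112 114 129 154 168 171 171 172 172 172 172 156  71  14   7   7]
436 212 295 186 302
```

The carrier edge jumped 4.6 mm forward for a 1 mm push, and it has moved 43 mm in all since t7, which is where home should be. It has snapped in. I'll back off and verify.

```bash
python3 -m creep '[{"hand":0,"tx":0,"ty":0.01,"tz":0,"spin":0},{"hand":0,"tx":0,"ty":0.04,"tz":0,"spin":0},{"hand":0,"tx":0,"ty":0.05,"tz":0,"spin":0},{"hand":0,"tx":0,"ty":0,"tz":-0.05,"spin":0},{"hand":0,"tx":-0.02,"ty":0,"tz":-0.05,"spin":0}]' && python3 -m creep '[{"hand":0,"tx":-0.05,"ty":0.03,"tz":0,"spin":0},{"hand":0,"tx":-0.05,"ty":0.03,"tz":0,"spin":0},{"hand":0,"tx":0,"ty":0,"tz":0,"spin":0},{"hand":0,"tx":0,"ty":0,"tz":0,"spin":0}]'
python3 - <<'E'
from h import *
c=cap('top','t10.png');im=c['color']
h=cv2.cvtColor(im,cv2.COLOR_RGB2HSV);s=h[194:203,:,1].mean(0)
print(s[215:265].round().astype(int))
def cross(i,up):
    return i
e=[222+ (s[222]-85)/max(1,s[222]-s[223]), 0]
L=next(i for i in range(215,240) if s[i]<85);L=L-(85-s[L])/(s[L-1]-s[L]);r=next(i for i in range(250,270) if s[i]>85);r=r-(s[r]-85)/(s[r]-s[r-1])
p,q=onz(c,(L,198),103),onz(c,(r,198),103);print(p,q,(p+q)/2)
g=cv2.inRange(h,(45,90,40),(85,255,255));n,l,st,ce=cv2.connectedComponentsWithStats(g)
for i in range(1,n):
    if st[i,4]>15 and st[i,1]<260: print(st[i],ce[i].round(1),onz(c,ce[i],100))
a=load('top0.png')['color'].astype(int);d=np.abs(a-im.astype(int)).sum(2)
for n,(x,y) in dict(b=(317,150),c=(170,194),bottle=(389,158)).items(): print(n,d[y-18:y+18,x-18:x+18].mean())
E
```

```text
time: 21.5
tool_pos: [507.1, 66.4, 187.1]
tcp_rot: [3.141, 0.0, -0.02]
contact_force: [0.9, 0.2, 0.3]
grip_width: 0.7
finger_force: 0.0
time: 22.0
tool_pos: [406.4, 9.2, 186.7]
tcp_rot: [3.141, -0.002, -0.019]
contact_force: [0.2, -0.7, 1.2]
grip_width: 0.4
finger_force: 0.0
[167 167 167 169 167 164 156  97  32  10   7   7   9   9  10  16  25  26
  27  28  28  25  20  17  14  10   5   4   6  10  16  19  21  27  27  25
  15  11  12   8   7   8   8  39 117 160 170 172 173 172]
[637.6 293.3 103. ] [635.2 185.8 103. ] [636.4  239.55 103.  ]
[258 165  17   7  84] [266.1 168.3] [724.4 162.8 100. ]
[230 180  31  11 302] [244.6 184.4] [677.3 227.  100. ]
[230 209  21  14 280] [240.  215.4] [585.2 241.7 100. ]
[230 243  21   5  96] [239.5 245. ] [497.5 243.6 100. ]
b 3.7746913580246915
c 3.6257716049382718
bottle 4.096450617283951
```

The carrier centre is at y ≈ 240, which is the detent. The tube is centred in the cradle with its band at x ≈ 580, and the bystanders haven't moved.

```bash
python3 -c "from plant import close_job;print(close_job())"
```

```text
the job is handed in; nothing more can be done
None
```

The tube is in the cradle with both ends sticking out, the carrier is clicked home at the green station, the other tubes and bottle are untouched, and the job was handed in at about 22 s (I viewed 11 pictures, one over the limit of 10).

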